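# Sort the culture dishes onto the incubator tray and discard the mouldy one

### The arm

A 7-joint arm with a two-finger parallel gripper is mounted at the origin on the work surface. World frame = base frame: x ahead of the robot, y to its left, z up, the work surface at z = 0. Lengths are in mm, angles in rad, forces in N, time in s.
With the tool pointing down it reaches from about 400 to 850 mm from the base axis. Payload 10.4 kg.
Tool frame: the origin (TCP) lies midway between the tips of the shut fingers; the grasp point (between the pads) lies 19 mm behind it (hold_point_z is the distance from the TCP to the grasp point, in mm); y points along the fingers, z is the direction in which the jaws open and shut, and the axes are right-handed (so a half turn about y gives the same grasp; the last joint's range is limited). The gripper opens to 85 mm and grips with 20 to 120 N. Pads are 22 mm wide; open, the fingers measure 114 mm over their backs; the gripper's body (76 mm by 85 mm) begins 54 mm behind the grasp point. The pads swing forward as they close: fully open they stand 13 mm farther back than shut.
Start: joints at [-1.153, 0.332, -0.065, 1.46, 0.022, 1.35, -0.088], TCP at [266.655, 565.284, 231.338] pointing down, gripper open.
Joint ranges: [-2.6, 2.6], [-0.5, 2.12], [-1.47, 1.34], [0.16, 2.42], [-1.27, 4.41], [0.06, 2.06], [-2.6, 2.6]. Speed limits (rad/s): [2.22, 2.22, 2.79, 2.79, 3.14, 3.14, 3.14].

### API

Orientations are given as a unit quaternion [x, y, z, w].
In Python, from workcell import * gives the robot as it stands.
- The arm moves only by the tool move_arm, never from a script. Its argument "steps" is a list of rows, each an object with "delta_rot": the turn, a rotation vector about the world's x, y, z in rad, a list of three; "dp": the shift along the world's x, y, z in cm, a list of three; "jaw": the opening, from 0 (shut) to 1 (fully open). A call has 1 to 20 rows; each row shifts and turns the commanded pose from where the row before left it; what a row does not reach is not made up. A row lasts 1/12 s, in which the tool goes at most 41.7 mm and 7.16 degrees, less where a joint would pass 70% of its speed; a pose out of reach is approached as far as the arm can. A call with a gripper value outside its range is refused whole. The fingers move at their own pace and stop on an object; the grip force is fixed at half the most. Time passes only in rows, so rows that do not move let the fingers close. It gives the time, the measured TCP pose, the force and the opening at its end, in the units of the state.
- state(): the state, without advancing time (a new reading comes with each control period).
- camera(name): name is "scene" or "top" or "wrist"; returns the picture (420x560x3 uint8, blue, green, red); there is no depth.
- camera_info(name): a dict with "camera_matrix" (3x3 intrinsics, pixels), "distortion" ([k1, k2, p1, p2, k3] as OpenCV has them; the pictures are not rectified), "R" (3x3) and "t" (3): a world point X has camera coordinates R X + t; the wrist camera has in their place "T_tool_cam" (4x4, takes a point from camera to tool coordinates, whose origin is the TCP and whose axes are the tool frame's). Camera axes: x right, y down, z forward; pixel columns grow to the right and rows downward; lengths in mm; the calibration is good to about 2 mm. A picture is of the moment at which its call begins: read the wrist's pose just before it. camera_info takes no time and is no camera call.
- sign_off(): hands the job in, once; it reports no verdict.
Trained networks look in the newest picture that a camera, given by its name, has taken for a name from the list of things; names that differ only in an ending like _2 or _b are one class to them, and where a whole thing is asked for, a point or a joint stands for the part that bears it (a point fixed in the world has none). Each returns a list of dicts, best first, with "score" (0 to 1); they miss things now and then, are a little off and sometimes report something else, mostly with a low value. They report only what shows in the picture. A call takes as long as a camera call. They do not tell look-alikes from the thing itself.
- boxes_of(camera, thing): "pixel" ([column, row] in pixels, amid what is visible of it).
- cut_out(camera, thing): "mask" (420x560 bool, what is visible of it) and "pixel" ([column, row] in pixels, amid what is visible of it).
- place_of(camera, thing): "pixel" ([column, row] in pixels: a listed point, or the origin of a listed thing).
The state is a dict: "clock": time; "joint_positions": joint angles; "joint_vel": joint speeds; "joint_efforts": joint torques, N m; "eef_pos": TCP position; "tcp_rot": TCP orientation; "wrist_force": force on the tool from outside, world axes, zero at the start; "ft_torque": the same for the moment, N m; "gripper_width": opening from 0.0 (shut) to 1.0 (fully open).
Only numpy, scipy, OpenCV 4.12 (cv2) and the standard library are available. Lean on these libraries where they do the work, as an engineer would, in place of code of your own. Each camera call takes 0.05 s, during which the arm holds its last target. There are 200 camera calls.

### The job

Put each of the three clean loose culture dishes squarely on top of the dish with the same colour of agar on the steel incubator tray, and only then, last of all so that no spores get onto the clean ones, lay the loose dish with the mould on it flat in the orange discard tub. Set the dishes down rather than dropping them, do not push the tray's own dishes about, and leave the stain bottle and the amber jar standing where they are.

Things in the scene. Friction and masses are not known exactly. Their poses are not given: they have to be found in the camera images.
- red_dish_center (a point): loose culture dish with dark-red (blood) agar, lying on the bench: a clear round dish, lid sealed on, 60 mm across and 15 mm high, about 28 g; the point is its centre, 7.5 mm above its underside; z is up
- straw_dish_center (a point): loose culture dish with straw-yellow agar, clean and even, no spots on it, lying on the bench: a clear round dish, lid sealed on, 60 mm across and 15 mm high, about 28 g; the point is its centre, 7.5 mm above its underside; z is up
- green_dish_center (a point): loose culture dish with dark-green agar, lying on the bench: a clear round dish, lid sealed on, 60 mm across and 15 mm high, about 28 g; the point is its centre, 7.5 mm above its underside; z is up
- mould_dish_center (a point): loose culture dish with straw-yellow agar and a mould growth on it (a dark grey-green spot with a white edge, about 34 mm across, and a small one of 10 mm), lying on the bench; same dish, 60 mm across and 15 mm high; the point is its centre, 7.5 mm above its underside; z is up
- red_base_center (a point): culture dish with dark-red (blood) agar already standing loose on the steel incubator tray (the tray is fixed, 104 x 344 mm, floor 3 mm thick, rim 9 mm above the bench; its three dishes stand in a row, about 115 mm apart); same 60 x 15 mm dish, flat top; the point is its centre, 7.5 mm above its underside, so a dish lying on it has its centre 15 mm higher; z is up
- straw_base_center (a point): culture dish with straw-yellow agar already standing loose on the steel incubator tray (the tray is fixed, 104 x 344 mm, floor 3 mm thick, rim 9 mm above the bench; its three dishes stand in a row, about 115 mm apart); same 60 x 15 mm dish, flat top; the point is its centre, 7.5 mm above its underside, so a dish lying on it has its centre 15 mm higher; z is up
- green_base_center (a point): culture dish with dark-green agar already standing loose on the steel incubator tray (the tray is fixed, 104 x 344 mm, floor 3 mm thick, rim 9 mm above the bench; its three dishes stand in a row, about 115 mm apart); same 60 x 15 mm dish, flat top; the point is its centre, 7.5 mm above its underside, so a dish lying on it has its centre 15 mm higher; z is up
- tub: orange open discard tub, fixed to the bench, 160 x 160 mm outside, 40 mm high, walls and floor 4 mm thick (152 x 152 mm inside), a small rim and two grip tabs outside; origin at the centre of its underside, x and y along its sides, z up
- stain_bottle_center (a point): loose white dropper bottle with violet cap, 38 mm across, 95 mm high, standing among the dishes; stays where it is; the point is on its axis, 45 mm above the bench
- amber_jar_center (a point): loose amber jar with a blue cap, 50 mm across, 70 mm high, standing among the dishes; stays where it is; the point is on its axis, 35 mm above the bench
There are look-alikes about, which are no part of the job. What is shaped like the part that bears green_dish_center but blue is not meant. What is shaped like the part that bears straw_dish_center but purple is not meant.

How it is judged (in metres and radians):
On the way, in this order (a step that is already met when the one before it is completed fails the run):
1. the three clean dishes lie released on the tray dishes of their own colour, while the mouldy dish is still in its place (within 50 mm) (horizontal distance between red_dish_center and red_base_center below 0.012 m and z of red_dish_center in the frame of red_base_center between 0.012 and 0.018 m and angle between each of red_dish_center, straw_dish_center, green_dish_center's own z axis and vertical below 0.1 rad and contact force between the fingers and red_dish below 0.05 N and horizontal distance between straw_dish_center and straw_base_center below 0.012 m and z of straw_dish_center in the frame of straw_base_center between 0.012 and 0.018 m and contact force between the fingers and straw_dish below 0.05 N and horizontal distance between green_dish_center and green_base_center below 0.012 m and z of green_dish_center in the frame of green_base_center between 0.012 and 0.018 m and contact force between the fingers and green_dish below 0.05 N and distance of mould_dish_center from where it was at the start of the episode below 0.05 m), for 0.2 s.
2. the mouldy dish lies flat and released in the discard tub (x of mould_dish_center in the frame of tub between -0.048 and 0.048 m and y of mould_dish_center in the frame of tub between -0.048 and 0.048 m and z of mould_dish_center in the frame of tub between 0.008 and 0.015 m and angle between mould_dish_center's own z axis and vertical below 0.1 rad and contact force between the fingers and mould_dish below 0.05 N), for 0.2 s.
At the end, for the whole second after the job is handed in: Each clean dish flat (0.1 rad) on the tray dish of its colour, centres within 12 mm in plan and 12-18 mm apart in height; tray dishes flat, moved under 30 mm; mouldy dish flat on the tub's floor inside its walls; all released and at rest (under 0.02 m/s) (all of step 2 and horizontal distance between red_dish_center and red_base_center below 0.012 m and z of red_dish_center in the frame of red_base_center between 0.012 and 0.018 m and angle between each of red_dish_center, straw_dish_center, green_dish_center, red_base_center, straw_base_center, green_base_center's own z axis and vertical below 0.1 rad and contact force between the fingers and red_dish below 0.05 N and horizontal distance between straw_dish_center and straw_base_center below 0.012 m and z of straw_dish_center in the frame of straw_base_center between 0.012 and 0.018 m and contact force between the fingers and straw_dish below 0.05 N and horizontal distance between green_dish_center and green_base_center below 0.012 m and z of green_dish_center in the frame of green_base_center between 0.012 and 0.018 m and contact force between the fingers and green_dish below 0.05 N and distance of each of red_base_center, straw_base_center, green_base_center from where it was at the start of the episode below 0.03 m and linear speed of each of red_dish, straw_dish, green_dish, mould_dish, red_base, straw_base, green_base below 0.02 m/s); the robot touches nothing.
It fails at once if a loose dish is dropped or flung: it moves faster than 0.8 m/s while not in the fingers ((linear speed of red_dish above 0.8 m/s and contact force between the fingers and red_dish below 0.05 N) or (linear speed of straw_dish above 0.8 m/s and contact force between the fingers and straw_dish below 0.05 N) or (linear speed of green_dish above 0.8 m/s and contact force between the fingers and green_dish below 0.05 N) or (linear speed of mould_dish above 0.8 m/s and contact force between the fingers and mould_dish below 0.05 N)).
It fails at once if the stain bottle or the amber jar is shifted by more than 30 mm (distance of any of stain_bottle_center, amber_jar_center from where it was at the start of the episode above 0.03 m).
It also fails if it takes over 93 s, if anything falls off the work surface, if the arm or the gripper's body presses on something with over 40 N, if the wrist force passes 120 N, or if a joint passes its speed limit or range.

## Working session

There is one attempt and no reset: what is moved stays moved. The work goes in short steps, Python scripts to look and compute and a tool call to move; the robot and the scene stay as the last step left them, time stands still between calls to the robot, and variables do not carry over. Pictures are saved under pics/ and viewed, about 12 in all and at most 16, crops included, and the job is handed in when it is done.

Besides the shell and the picture viewer there is one more tool, called as name([rows], argument=value, ...), one row to a line, values as JSON. move_arm: Moves the arm, as the interface text tells. Its arguments: {"type":"object","properties":{"steps":{"type":"array","items":{"type":"object","properties":{"delta_rot":{"type":"array","items":{"type":"number"}},"dp":{"type":"array","items":{"type":"number"}},"jaw":{"type":"number"}}}}},"required":["steps"]}

```bash
mkdir -p pics; ls; cat > h.py <<'E'
from workcell import *
import numpy as np, cv2
def ray(cam,px,st=None):
    i=camera_info(cam); K=np.array(i["camera_matrix"]);d=np.array(i["distortion"])
    u=cv2.undistortPoints(np.array([[px]],float),K,d)[0,0]; v=np.array([u[0],u[1],1.])
    if "R" in i:
        R=np.array(i["R"]);t=np.array(i["t"]); return -R.T@t, R.T@v
    from scipy.spatial.transform import Rotation as Ro
    st=st or state(); T=np.array(i["T_tool_cam"]); R=Ro.from_quat(st["tcp_rot"]).as_matrix()
    return R@T[:3,3]+np.array(st["eef_pos"]), R@T[:3,:3]@v
def atz(cam,px,z,st=None):
    o,v=ray(cam,px,st); return o+v*(z-o[2])/v[2]
def tri(rs):
    A=0;b=0
    for o,v in rs:
        v=v/np.linalg.norm(v);P=np.eye(3)-np.outer(v,v);A=A+P;b=b+P@o
    x=np.linalg.solve(A,b); return x
E
python3 - <<'E'
from h import *
s=state();print(s)
for c in ("scene","top","wrist"):
    cv2.imwrite(f"pics/{c}0.png",camera(c)); i=camera_info(c); print(c,{k:np.round(v,3).tolist() for k,v in i.items()})
N=["red_dish_center","straw_dish_center","green_dish_center","mould_dish_center","red_base_center","straw_base_center","green_base_center","tub","stain_bottle_center","amber_jar_center"]
Z=[7.5]*4+[10.5]*3+[0,45,35]
for n,z in zip(N,Z):
    for c in ("top","scene"):
        print(n,c,[(np.round(r["pixel"]).tolist(),round(r["score"],2),np.round(atz(c,r["pixel"],z)[:2]).tolist()) for r in place_of(c,n)[:4]])
E
```

```text
pics
{'clock': 0.0, 'joint_positions': array([-1.15256523,  0.3328642 , -0.06469115,  1.46096799,  0.02161946,
        1.34992706, -0.08853252]), 'joint_vel': array([-0.00039419, -0.00156922,  0.00126742,  0.0001095 ,  0.00124744,
       -0.00045814,  0.00161529]), 'joint_efforts': array([-1.86927246e-04, -6.25446939e+01,  4.87670582e-02, -3.91613030e+01,
        1.61923125e-02,  9.98746022e-03,  1.07125641e-05]), 'eef_pos': array([266.52998311, 564.88192668, 230.50799004]), 'tcp_rot': array([ 0.69051164, -0.15468505,  0.15452203, -0.6894847 ]), 'wrist_force': array([-0.49173433, -0.83147511,  0.09852786]), 'ft_torque': array([ 0.03597643, -0.06418175,  0.01957965]), 'gripper_width': 1.0006223925098614}
scene {'camera_matrix': [[447.607, 0.0, 287.364], [0.0, 447.607, 209.324], [0.0, 0.0, 1.0]], 'distortion': [0.045, 0.0, 0.0, 0.0, 0.0], 'R': [[0.148, 0.989, 0.005], [0.837, -0.122, -0.534], [-0.527, 0.084, -0.846]], 't': [-71.182, -390.578, 1567.563]}
top {'camera_matrix': [[489.696, 0.0, 279.424], [0.0, 489.696, 214.823], [0.0, 0.0, 1.0]], 'distortion': [-0.126, 0.0, 0.0, 0.0, 0.0], 
[... 1167 characters left out ...]
3, [645.0, -151.0])]
red_base_center scene [([239.0, 267.0], 0.59, [636.0, -155.0])]
straw_base_center top [([293.0, 166.0], 0.84, [625.0, -44.0])]
straw_base_center scene []
green_base_center top [([252.0, 174.0], 0.54, [603.0, 71.0]), ([177.0, 183.0], 0.38, [580.0, 281.0])]
green_base_center scene [([320.0, 245.0], 0.93, [602.0, 74.0])]
tub top [([416.0, 219.0], 0.66, [472.0, -390.0])]
tub scene [([152.0, 224.0], 0.65, [461.0, -389.0])]
stain_bottle_center top [([172.0, 182.0], 0.69, [576.0, 289.0])]
stain_bottle_center scene [([393.0, 219.0], 0.58, [570.0, 284.0])]
amber_jar_center top [([184.0, 231.0], 0.66, [444.0, 256.0])]
amber_jar_center scene [([375.0, 189.0], 0.62, [457.0, 264.0])]
```

```bash
python3 - <<'E'
import cv2
a=cv2.imread("pics/top0.png");b=cv2.imread("pics/scene0.png")
cv2.imwrite("pics/a.png",cv2.resize(a[120:320,90:470],(798,420),interpolation=3))
cv2.imwrite("pics/b.png",cv2.resize(b[120:320,110:470],(800,444),interpolation=3))
E
```

```text
(no output)
```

View pics/a.png

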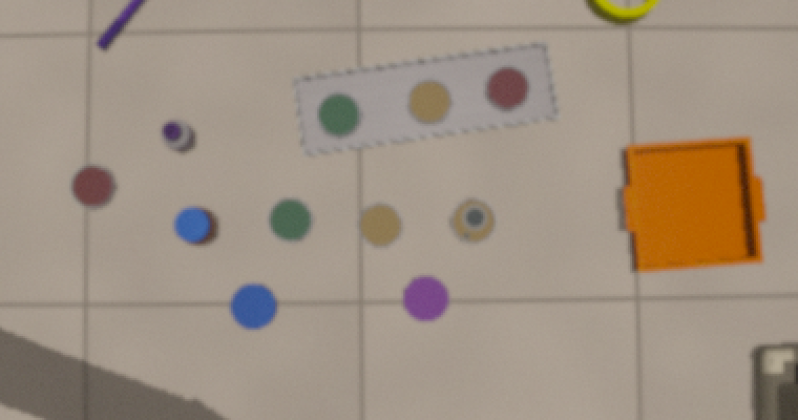

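View pics/b.png

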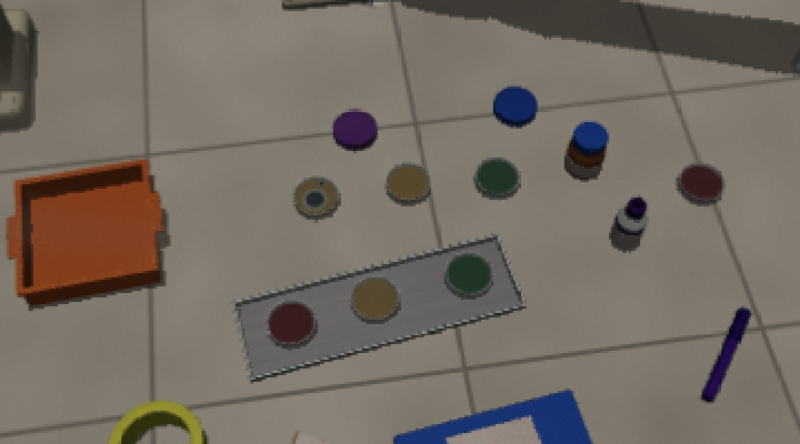

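Top view: loose red is at (134,208), green (228,225), clean straw (271,227) and mouldy straw with its spot (315,225). The tray holds green (251,174), straw (294,168) and red (331,162). The blue (211,266) and purple (293,262) discs are look-alikes. Next I refine the centres by segmenting both views.

```bash
cat > seg.py <<'E'
from h import *
from scipy.spatial.transform import Rotation as Ro
print("axes x,y,z cols\n",np.round(Ro.from_quat(state()["tcp_rot"]).as_matrix(),3))
camera("top");camera("scene")
N={"red_dish_center":(510,408,7.5),"straw_dish_center":(450,24,7.5),"green_dish_center":(460,147,7.5),"mould_dish_center":(455,-101,7.5),"red_base_center":(640,-153,10.5),"straw_base_center":(625,-44,10.5),"green_base_center":(603,72,10.5),"tub":(466,-390,20),"stain_bottle_center":(573,287,45),"amber_jar_center":(450,260,35)}
for n,g in N.items():
    rs=[];o=[]
    for c in ("top","scene"):
        for r in cut_out(c,n):
            ys,xs=np.where(r["mask"])
            (cx,cy),_,_=None or (( (xs.mean()),(ys.mean())),0,0)
            p=atz(c,(cx,cy),g[2])
            if np.hypot(p[0]-g[0],p[1]-g[1])<40:
                rs.append(ray(c,(cx,cy)));o.append((c,np.round(p[:2],1).tolist(),len(xs),round(r["score"],2)));break
    print(n,o,np.round(tri(rs),1) if len(rs)>1 else "")
E
python3 seg.py
```

```text
axes x,y,z cols
 [[ 0.904  0.     0.427]
 [-0.427  0.     0.904]
 [-0.    -1.     0.   ]]
red_dish_center [('top', [509.8, 405.7], 376, 0.86), ('scene', [506.6, 407.5], 354, 0.68)] [509.4 404.8  12.3]
straw_dish_center [('top', [453.8, 21.8], 354, 0.73)] 
green_dish_center [('top', [463.6, 141.0], 345, 0.57), ('scene', [457.5, 141.5], 296, 0.82)] [463.  139.9  16.1]
mould_dish_center [('top', [458.7, -102.7], 391, 0.58), ('scene', [454.6, -101.4], 330, 0.82)] [ 458.3 -101.8   13.5]
red_base_center [('top', [636.7, -151.4], 371, 0.74), ('scene', [633.8, -150.6], 422, 0.81)] [ 635.8 -150.6   14.9]
straw_base_center [('top', [619.8, -47.4], 393, 0.71), ('scene', [614.8, -44.2], 376, 0.68)] [618.5 -45.8  18.4]
green_base_center [('top', [603.4, 74.1], 368, 0.72), ('scene', [600.3, 75.6], 345, 0.8)] [602.7  74.4  15.2]
tub [('top', [476.1, -394.8], 3800, 0.67), ('scene', [472.1, -396.4], 3622, 0.67)] [ 475.6 -394.1   25.2]
stain_bottle_center [('top', [571.1, 283.1], 182, 0.49), ('scene', [576.6, 281.4], 266, 0.74)] [572.2 284.5  37. ]
amber_jar_center [('top', [453.9, 258.8], 295, 0.8), ('scene', [450.2, 261.9], 380, 0.73)] [453.8 258.9  40.6]
```

move_arm([
  {"dp": [3,-2,-0.8]},
  {"dp": [3,-2,-0.8]},
  {"dp": [3,-2,-0.8]},
  {"dp": [3,-2,-0.8]},
  {"dp": [3,-2,-0.8]},
  {"dp": [3,-2,-0.8]},
  {"dp": [3,-2,-0.8]},
  {"dp": [3,-2,-0.8]},
  {"dp": [0,0,0]},
  {"dp": [0,0,0]},
])

```text
invalid input
```

```bash
cat > w.py <<'E'
import sys
from h import *
# usage: w.py outname name:z ...   (z = mid height of the visible disc)
s=state();im=camera("wrist");cv2.imwrite(f"pics/{sys.argv[1]}.png",im)
print("t",round(s["clock"],2),np.round(s["eef_pos"],1),np.round(s["tcp_rot"],3),np.round(s["wrist_force"],1),round(s["gripper_width"],3))
for a in sys.argv[2:]:
    n,z=a.split(":")
    for r in cut_out("wrist",n):
        m=r["mask"].astype(np.uint8);c=max(cv2.findContours(m,0,1)[0],key=len)
        if len(c)<5: continue
        e=cv2.fitEllipse(c);q=e[0];o,v=ray("wrist",q,s)
        print(n,round(r["score"],2),"px",np.round(q),"ax",np.round(e[1]),"xyz",np.round(atz("wrist",q,float(z),s),1),"ray",np.round(o,1).tolist(),np.round(v/-v[2],4).tolist())
E
python3 w.py w1 red_dish_center:10 stain_bottle_center:45 amber_jar_center:35
```

```text
t 2.25 [266.7 565.3 231.4] [-0.69   0.155 -0.155  0.69 ] [-0.2  0.5 -0.1] 0.999
red_dish_center 0.51 px [253. 386.] ax [ 8. 37.] xyz [482.  424.5  10. ] ray [199.8, 596.3, 373.4] [0.7767, -0.4728, -1.0]
```

View pics/w1.png

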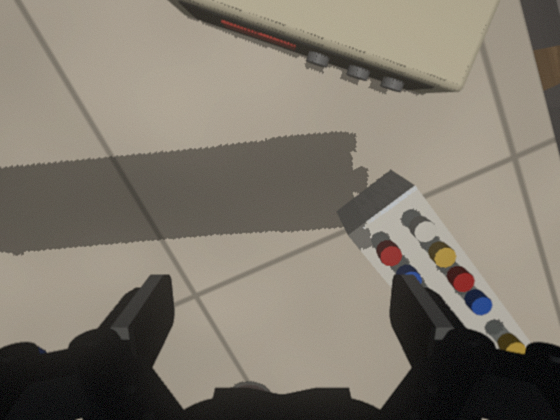

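The call was refused, probably because each row needs all three fields. The wrist view shows only the fingers and a rack that isn't part of the job.

move_arm([
  {"dp": [3,-2,-0.8],"delta_rot": [0,0,0],"jaw": 1},
  {"dp": [3,-2,-0.8],"delta_rot": [0,0,0],"jaw": 1},
  {"dp": [3,-2,-0.8],"delta_rot": [0,0,0],"jaw": 1},
  {"dp": [3,-2,-0.8],"delta_rot": [0,0,0],"jaw": 1},
  {"dp": [3,-2,-0.8],"delta_rot": [0,0,0],"jaw": 1},
  {"dp": [3,-2,-0.8],"delta_rot": [0,0,0],"jaw": 1},
  {"dp": [3,-2,-0.8],"delta_rot": [0,0,0],"jaw": 1},
  {"dp": [3,0,-0.8],"delta_rot": [0,0,0],"jaw": 1},
  {"dp": [0,0,0],"delta_rot": [0,0,0],"jaw": 1},
  {"dp": [0,0,0],"delta_rot": [0,0,0],"jaw": 1},
])

```text
clock: 3.28
eef_pos: [507.9, 424.0, 166.2]
tcp_rot: [0.69, -0.156, 0.155, -0.689]
wrist_force: [-0.1, 1.7, 0.1]
gripper_width: 0.996
```

```bash
python3 w.py w2 red_dish_center:10 stain_bottle_center:45 amber_jar_center:35
```

```text
t 3.28 [507.9 424.  166.2] [ 0.69  -0.156  0.155 -0.689] [-0.1  1.7  0.1] 0.996
red_dish_center 0.86 px [264. 201.] ax [73. 73.] xyz [507.9 406.2  10. ] ray [441.2, 455.3, 308.3] [0.2237, -0.1647, -1.0]
stain_bottle_center 0.74 px [178. 330.] ax [28. 92.] xyz [568.4 299.6  45. ] ray [441.2, 455.3, 308.3] [0.4832, -0.5914, -1.0]
amber_jar_center 0.76 px [ 58. 227.] ax [ 69. 117.] xyz [451.7 255.4  35. ] ray [441.2, 455.3, 308.3] [0.0385, -0.7317, -1.0]
```

View pics/w2.png

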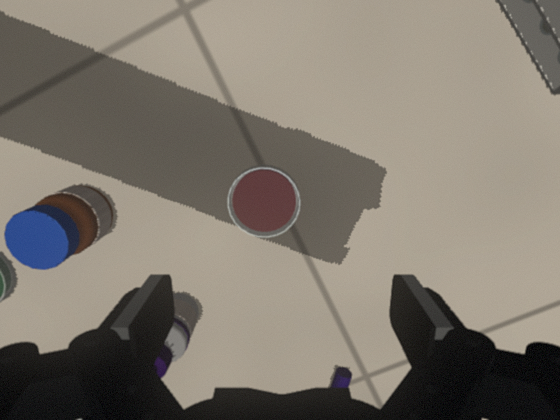

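The red dish is alone at (264,201) and 73 px across, which matches 60 mm on the bench. The amber jar is at the left edge and the bottle behind the left finger. I'll go above it for a second height.

move_arm([
  {"dp": [0,-1.8,-2.6],"delta_rot": [0,0,0],"jaw": 1},
  {"dp": [0,0,-3.5],"delta_rot": [0,0,0],"jaw": 1},
  {"dp": [0,0,-3.5],"delta_rot": [0,0,0],"jaw": 1},
  {"dp": [0,0,0],"delta_rot": [0,0,0],"jaw": 1},
  {"dp": [0,0,0],"delta_rot": [0,0,0],"jaw": 1},
])

```text
clock: 3.9
eef_pos: [505.0, 407.4, 70.9]
tcp_rot: [0.691, -0.155, 0.153, -0.689]
wrist_force: [0.8, 0.4, 1.1]
gripper_width: 0.997
```

```bash
python3 w.py w3 red_dish_center:12;python3 - <<'E'
from h import *
E
```

```text
t 3.9 [505.  407.4  70.9] [ 0.691 -0.155  0.153 -0.689] [0.8 0.4 1.1] 0.997
red_dish_center 0.97 px [284. 236.] ax [103. 104.] xyz [507.  406.9  12. ] ray [438.4, 438.5, 213.0] [0.3409, -0.1576, -1.0]
```

View pics/w3.png

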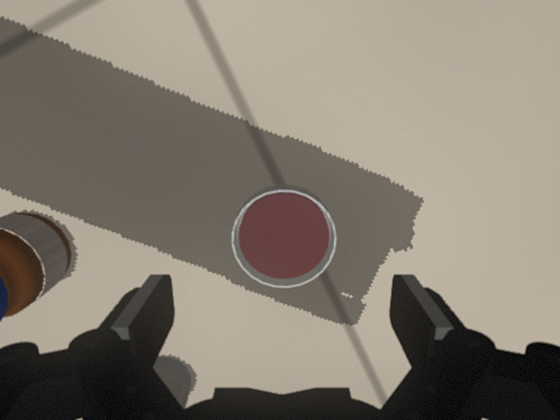

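Two heights agree: the dish is at about (507.3, 406.7) with its top near 15 mm, and it sits midway between the fingers. I'll descend and grip.

move_arm([
  {"dp": [0.2,0,-2.5],"delta_rot": [0,0,0],"jaw": 1},
  {"dp": [0,0,-2.0],"delta_rot": [0,0,0],"jaw": 1},
  {"dp": [0,0,-1.5],"delta_rot": [0,0,0],"jaw": 1},
  {"dp": [0,0,-0.8],"delta_rot": [0,0,0],"jaw": 1},
  {"dp": [0,0,-0.4],"delta_rot": [0,0,0],"jaw": 1},
  {"dp": [0,0,0],"delta_rot": [0,0,0],"jaw": 1},
  {"dp": [0,0,0],"delta_rot": [0,0,0],"jaw": 1},
])

```text
clock: 4.58
eef_pos: [509.4, 408.1, 1.0]
tcp_rot: [-0.689, 0.154, -0.155, 0.691]
wrist_force: [0.3, -0.1, 0.2]
gripper_width: 0.998
```

move_arm([
  {"dp": [0,0,0],"delta_rot": [0,0,0],"jaw": 0.8},
  {"dp": [0,0,0],"delta_rot": [0,0,0],"jaw": 0.7},
  {"dp": [0,0,0],"delta_rot": [0,0,0],"jaw": 0.5},
  {"dp": [0,0,0],"delta_rot": [0,0,0],"jaw": 0.5},
  {"dp": [0,0,0],"delta_rot": [0,0,0],"jaw": 0.5},
  {"dp": [0,0,0],"delta_rot": [0,0,0],"jaw": 0.5},
  {"dp": [0,0,0],"delta_rot": [0,0,0],"jaw": 0.5},
])

```text
clock: 5.17
eef_pos: [509.3, 407.9, 1.1]
tcp_rot: [-0.689, 0.154, -0.155, 0.691]
wrist_force: [-1.3, -1.6, 9.3]
gripper_width: 0.673
```

move_arm([
  {"dp": [0,0,0.5],"delta_rot": [0,0,0],"jaw": 0.5},
  {"dp": [0,0,2],"delta_rot": [0,0,0],"jaw": 0.5},
  {"dp": [0,0,3],"delta_rot": [0,0,0],"jaw": 0.5},
  {"dp": [0,0,3.5],"delta_rot": [0,0,0],"jaw": 0.5},
  {"dp": [0,0,0],"delta_rot": [0,0,0],"jaw": 0.5},
  {"dp": [0,0,0],"delta_rot": [0,0,0],"jaw": 0.5},
])

```text
clock: 5.67
eef_pos: [509.9, 408.3, 92.4]
tcp_rot: [-0.689, 0.154, -0.156, 0.691]
wrist_force: [-0.1, 1.2, -0.7]
gripper_width: 0.672
```

```bash
python3 w.py w4 red_dish_center:97
```

```text
t 5.67 [509.9 408.3  92.4] [-0.689  0.154 -0.156  0.691] [-0.1  1.2 -0.7] 0.672
red_dish_center 0.84 px [281. 288.] ax [149. 150.] xyz [510.4 407.3  97. ] ray [442.5, 438.8, 234.2] [0.4947, -0.23, -1.0]
```

View pics/w4.png

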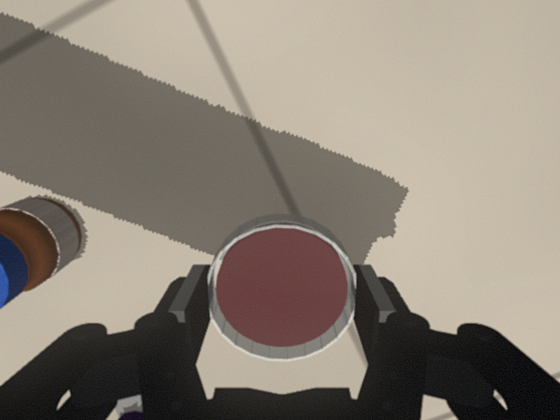

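The red dish is held level and centred, about (+0.5,-1) mm from the TCP. Next I carry it high to above the red tray dish.

move_arm([
  {"dp": [0,-1,4],"delta_rot": [0,0,0],"jaw": 0.5},
  {"dp": [0,-1,4],"delta_rot": [0,0,0],"jaw": 0.5},
  {"dp": [0,-1,4],"delta_rot": [0,0,0],"jaw": 0.5},
  {"dp": [0.8,-3.5,0],"delta_rot": [0,0,0],"jaw": 0.5},
  {"dp": [0.8,-3.5,0],"delta_rot": [0,0,0],"jaw": 0.5},
  {"dp": [0.8,-3.5,0],"delta_rot": [0,0,0],"jaw": 0.5},
  {"dp": [0.8,-3.5,0],"delta_rot": [0,0,0],"jaw": 0.5},
  {"dp": [0.8,-3.5,0],"delta_rot": [0,0,0],"jaw": 0.5},
  {"dp": [0.8,-3.5,0],"delta_rot": [0,0,0],"jaw": 0.5},
  {"dp": [0.8,-3.5,0],"delta_rot": [0,0,0],"jaw": 0.5},
  {"dp": [0.8,-3.5,0],"delta_rot": [0,0,0],"jaw": 0.5},
  {"dp": [0.8,-3.5,0],"delta_rot": [0,0,0],"jaw": 0.5},
  {"dp": [0.8,-3.5,0],"delta_rot": [0,0,0],"jaw": 0.5},
  {"dp": [1,-3.5,0],"delta_rot": [0,0,0],"jaw": 0.5},
  {"dp": [1,-3.5,0],"delta_rot": [0,0,0],"jaw": 0.5},
  {"dp": [1,-3.5,0],"delta_rot": [0,0,0],"jaw": 0.5},
  {"dp": [1,-3.5,0],"delta_rot": [0,0,0],"jaw": 0.5},
  {"dp": [0.5,-3,0],"delta_rot": [0,0,0],"jaw": 0.5},
  {"dp": [0,0,0],"delta_rot": [0,0,0],"jaw": 0.5},
  {"dp": [0,0,0],"delta_rot": [0,0,0],"jaw": 0.5},
])

```text
clock: 7.43
eef_pos: [632.7, -145.3, 207.5]
tcp_rot: [0.69, -0.157, 0.155, -0.689]
wrist_force: [-0.2, 0.3, -0.1]
gripper_width: 0.675
```

```bash
python3 w.py w5 red_base_center:16 red_dish_center:215 straw_base_center:16 green_base_center:16
```

```text
t 7.43 [ 632.7 -145.3  207.5] [ 0.69  -0.157  0.155 -0.689] [-0.2  0.3 -0.1] 0.675
red_base_center 0.92 px [278. 185.] ax [62. 66.] xyz [ 632.1 -149.8   16. ] ray [566.4, -114.0, 349.7] [0.197, -0.1075, -1.0]
red_dish_center 0.66 px [281. 288.] ax [148. 150.] xyz [ 631.9 -145.7  215. ] ray [566.4, -114.0, 349.7] [0.4863, -0.2359, -1.0]
straw_base_center 0.69 px [376. 118.] ax [68. 72.] xyz [615.5 -46.3  16. ] ray [566.4, -114.0, 349.7] [0.1472, 0.2027, -1.0]
green_base_center 0.59 px [503.  37.] ax [71. 88.] xyz [599.9  72.5  16. ] ray [566.4, -114.0, 349.7] [0.1004, 0.5589, -1.0]
```

View pics/w5.png

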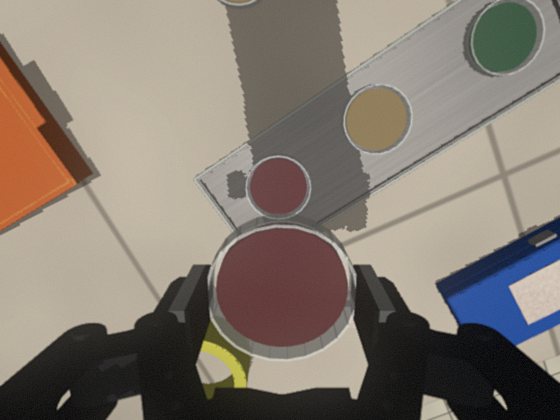

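Three tray dishes are visible: red (278,187), straw (376,118), green (503,37). The held dish slightly covers red, so I take a second, lower and offset view for its height and exact place.

move_arm([
  {"dp": [1.6,-0.9,-2.8],"delta_rot": [0,0,0],"jaw": 0.5},
  {"dp": [1.6,-0.9,-2.8],"delta_rot": [0,0,0],"jaw": 0.5},
  {"dp": [1.6,-0.9,-2.8],"delta_rot": [0,0,0],"jaw": 0.5},
  {"dp": [0,0,0],"delta_rot": [0,0,0],"jaw": 0.5},
  {"dp": [0,0,0],"delta_rot": [0,0,0],"jaw": 0.5},
  {"dp": [0,0,0],"delta_rot": [0,0,0],"jaw": 0.5},
])

```text
clock: 8.18
eef_pos: [682.0, -169.0, 126.4]
tcp_rot: [-0.69, 0.154, -0.155, 0.69]
wrist_force: [0.3, 0.3, 0.4]
gripper_width: 0.671
```

```bash
python3 w.py w6 red_base_center:16 red_dish_center:130 straw_base_center:16 green_base_center:16
```

```text
t 8.18 [ 682.  -169.   126.4] [-0.69   0.154 -0.155  0.69 ] [0.3 0.3 0.4] 0.671
red_base_center 0.61 px [276. 134.] ax [90. 91.] xyz [ 633.7 -150.8   16. ] ray [614.9, -138.1, 268.4] [0.0745, -0.0504, -1.0]
red_dish_center 0.77 px [281. 288.] ax [148. 150.] xyz [ 682.9 -170.3  130. ] ray [614.9, -138.1, 268.4] [0.4914, -0.2331, -1.0]
straw_base_center 0.66 px [414.  41.] ax [ 90. 106.] xyz [618.6 -48.   16. ] ray [614.9, -138.1, 268.4] [0.0148, 0.3566, -1.0]
```

Base red is at (633.8,-150.7) with its top near 17.6 mm, as expected. Moving over it.

move_arm([
  {"dp": [-2.5,1,-2],"delta_rot": [0,0,0],"jaw": 0.5},
  {"dp": [-2.4,0.9,-2],"delta_rot": [0,0,0],"jaw": 0.5},
  {"dp": [0,0,-2],"delta_rot": [0,0,0],"jaw": 0.5},
  {"dp": [0,0,-2],"delta_rot": [0,0,0],"jaw": 0.5},
  {"dp": [0,0,0],"delta_rot": [0,0,0],"jaw": 0.5},
  {"dp": [0,0,0],"delta_rot": [0,0,0],"jaw": 0.5},
  {"dp": [0,0,0],"delta_rot": [0,0,0],"jaw": 0.5},
])

```text
clock: 9.02
eef_pos: [633.7, -151.0, 47.1]
tcp_rot: [-0.69, 0.154, -0.155, 0.69]
wrist_force: [0.4, 0.4, 1.2]
gripper_width: 0.67
```

move_arm([
  {"dp": [0,0.1,-1.2],"delta_rot": [0,0,0],"jaw": 0.5},
  {"dp": [0,0,-0.8],"delta_rot": [0,0,0],"jaw": 0.5},
  {"dp": [0,0,-0.4],"delta_rot": [0,0,0],"jaw": 0.5},
  {"dp": [0,0,-0.2],"delta_rot": [0,0,0],"jaw": 0.5},
  {"dp": [0,0,-0.1],"delta_rot": [0,0,0],"jaw": 0.5},
  {"dp": [0,0,0],"delta_rot": [0,0,0],"jaw": 0.5},
  {"dp": [0,0,0],"delta_rot": [0,0,0],"jaw": 0.5},
])

```text
clock: 9.6
eef_pos: [632.1, -149.5, 19.1]
tcp_rot: [-0.69, 0.155, -0.154, 0.69]
wrist_force: [-7.4, 3.1, 11.9]
gripper_width: 0.674
```

move_arm([
  {"dp": [0,0,0.05],"delta_rot": [0,0,0],"jaw": 0.5},
  {"dp": [0,0,0],"delta_rot": [0,0,0],"jaw": 0.5},
  {"dp": [0,0,0],"delta_rot": [0,0,0],"jaw": 0.5},
])

```text
clock: 9.85
eef_pos: [632.7, -149.7, 19.1]
tcp_rot: [-0.69, 0.155, -0.155, 0.69]
wrist_force: [-3.0, 1.8, 6.3]
gripper_width: 0.67
```

```bash
python3 w.py w7 red_base_center:16 red_dish_center:30; python3 - <<'E'
import cv2
a=cv2.imread("pics/w7.png");cv2.imwrite("pics/w7c.png",cv2.resize(a[180:400,150:420],(800,600)))
E
```

```text
t 9.85 [ 632.7 -149.7   19.1] [-0.69   0.155 -0.155  0.69 ] [-3.   1.8  6.3] 0.67
red_base_center 0.85 px [282. 331.] ax [179. 242.] xyz [ 656.7 -161.7   16. ] ray [565.8, -118.7, 161.2] [0.6261, -0.296, -1.0]
red_dish_center 0.97 px [281. 287.] ax [149. 150.] xyz [ 630.1 -149.2   30. ] ray [565.8, -118.7, 161.2] [0.49, -0.2324, -1.0]
```

View pics/w7c.png

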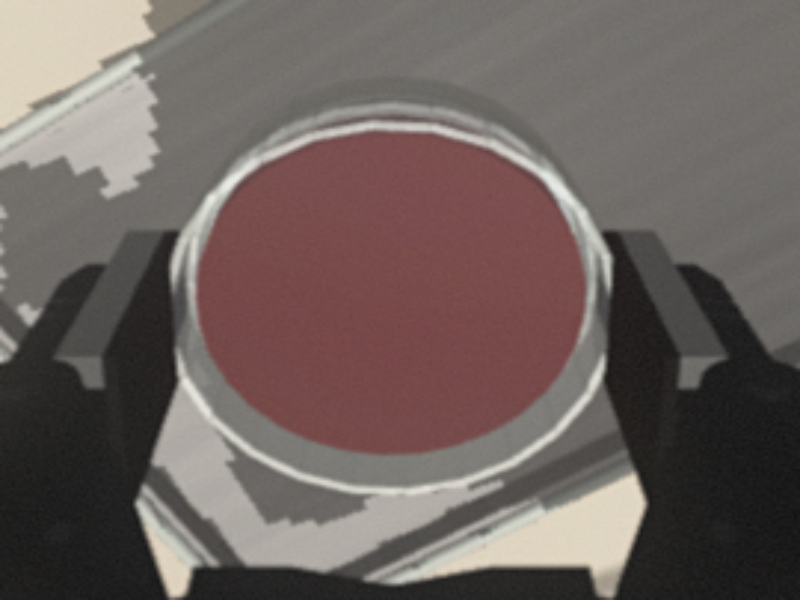

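Aligned: the dish sits flat and centred on its base, with only a thin crescent of the base showing. Releasing.

move_arm([
  {"dp": [0,0,0.03],"delta_rot": [0,0,0],"jaw": 0.75},
  {"dp": [0,0,0],"delta_rot": [0,0,0],"jaw": 0.85},
  {"dp": [0,0,0],"delta_rot": [0,0,0],"jaw": 1},
  {"dp": [0,0,0],"delta_rot": [0,0,0],"jaw": 1},
  {"dp": [0,0,0],"delta_rot": [0,0,0],"jaw": 1},
  {"dp": [0,0,1],"delta_rot": [0,0,0],"jaw": 1},
  {"dp": [0,0,3],"delta_rot": [0,0,0],"jaw": 1},
  {"dp": [0,0,4],"delta_rot": [0,0,0],"jaw": 1},
  {"dp": [0,0,4],"delta_rot": [0,0,0],"jaw": 1},
  {"dp": [0,0,0],"delta_rot": [0,0,0],"jaw": 1},
  {"dp": [0,0,0],"delta_rot": [0,0,0],"jaw": 1},
])

```text
clock: 10.92
eef_pos: [634.4, -150.2, 142.9]
tcp_rot: [-0.69, 0.153, -0.157, 0.69]
wrist_force: [-0.0, -0.6, -1.0]
gripper_width: 0.999
```

```bash
python3 w.py w8 red_dish_center:29 straw_base_center:16 mould_dish_center:12 straw_dish_center:12; python3 - <<'E'
import cv2
a=cv2.imread("pics/w8.png");cv2.imwrite("pics/w8c.png",a)
E
```

```text
t 10.92 [ 634.4 -150.2  142.9] [-0.69   0.153 -0.157  0.69 ] [-0.  -0.6 -1. ] 0.999
red_dish_center 0.97 px [281. 202.] ax [84. 84.] xyz [ 631.5 -150.    29. ] ray [566.6, -119.1, 284.5] [0.2539, -0.1207, -1.0]
straw_base_center 0.97 px [404. 116.] ax [85. 92.] xyz [615.5 -46.4  16. ] ray [566.6, -119.1, 284.5] [0.182, 0.2709, -1.0]
```

View pics/w8c.png

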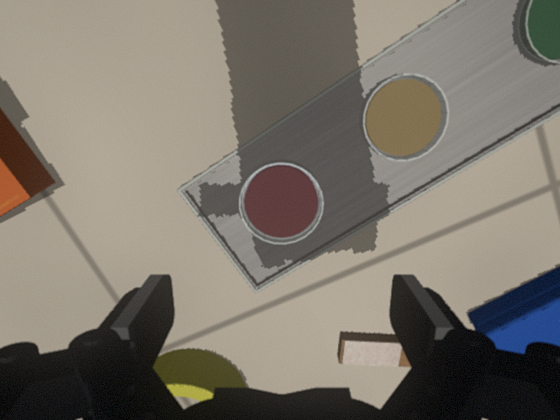

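Red lies flat on its base (281,202), and straw base is at (404,116). Next is the clean straw dish.

move_arm([
  {"dp": [-2.6,2.4,0.4],"delta_rot": [0,0,0],"jaw": 1},
  {"dp": [-2.6,2.4,0.4],"delta_rot": [0,0,0],"jaw": 1},
  {"dp": [-2.6,2.4,0.4],"delta_rot": [0,0,0],"jaw": 1},
  {"dp": [-2.6,2.4,0.4],"delta_rot": [0,0,0],"jaw": 1},
  {"dp": [-2.6,2.4,0.4],"delta_rot": [0,0,0],"jaw": 1},
  {"dp": [-2.6,2.4,0.4],"delta_rot": [0,0,0],"jaw": 1},
  {"dp": [-2.4,2.6,0.4],"delta_rot": [0,0,0],"jaw": 1},
  {"dp": [0,0,0],"delta_rot": [0,0,0],"jaw": 1},
  {"dp": [0,0,0],"delta_rot": [0,0,0],"jaw": 1},
  {"dp": [0,0,0],"delta_rot": [0,0,0],"jaw": 1},
])

```text
clock: 12.0
eef_pos: [452.7, 20.0, 166.8]
tcp_rot: [0.69, -0.155, 0.154, -0.69]
wrist_force: [-0.1, 0.6, -0.1]
gripper_width: 0.999
```

```bash
python3 w.py w9 straw_dish_center:12 mould_dish_center:12 green_dish_center:12 straw_base_center:16
```

```text
t 12.0 [452.7  20.  166.8] [ 0.69  -0.155  0.154 -0.69 ] [-0.1  0.6 -0.1] 0.999
straw_dish_center 0.94 px [284. 190.] ax [73. 74.] xyz [451.   21.7  12. ] ray [385.8, 51.0, 308.9] [0.2195, -0.0986, -1.0]
straw_dish_center 0.64 px [162. 111.] ax [78. 85.] xyz [354.  -36.4  12. ] ray [385.8, 51.0, 308.9] [-0.1071, -0.2943, -1.0]
mould_dish_center 0.69 px [158. 250.] ax [63. 73.] xyz [452.7 -98.9  12. ] ray [385.8, 51.0, 308.9] [0.2252, -0.5048, -1.0]
green_dish_center 0.94 px [423. 137.] ax [75. 82.] xyz [459.2 139.9  12. ] ray [385.8, 51.0, 308.9] [0.2471, 0.2996, -1.0]
green_dish_center 0.84 px [427.   5.] ax [12. 54.] xyz [371.3 173.3  12. ] ray [385.8, 51.0, 308.9] [-0.0488, 0.4121, -1.0]
straw_base_center 0.84 px [293. 366.] ax [54. 64.] xyz [609.2 -43.3  16. ] ray [385.8, 51.0, 308.9] [0.7626, -0.322, -1.0]
```

View pics/w9.png

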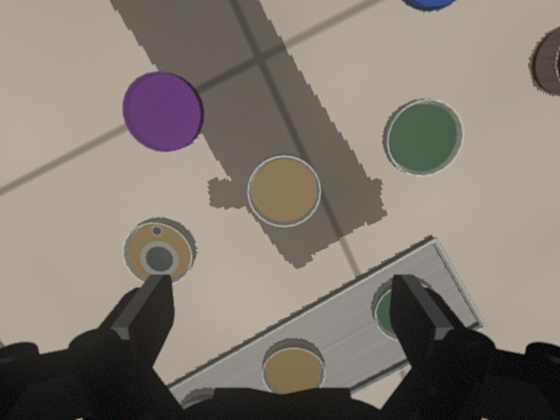

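The clean straw dish is at (284,190), with the spotted one left at (158,250), green at (423,137) and purple and blue beyond. Descend and grip straw.

move_arm([
  {"dp": [-0.15,0.15,-4],"delta_rot": [0,0,0],"jaw": 1},
  {"dp": [0,0,-4],"delta_rot": [0,0,0],"jaw": 1},
  {"dp": [0,0,-3.5],"delta_rot": [0,0,0],"jaw": 1},
  {"dp": [0,0,-2.5],"delta_rot": [0,0,0],"jaw": 1},
  {"dp": [0,0,-1.5],"delta_rot": [0,0,0],"jaw": 1},
  {"dp": [0,0,-0.8],"delta_rot": [0,0,0],"jaw": 1},
  {"dp": [0,0,0],"delta_rot": [0,0,0],"jaw": 1},
  {"dp": [0,0,0],"delta_rot": [0,0,0],"jaw": 1},
  {"dp": [0,0,0],"delta_rot": [0,0,0],"jaw": 1},
])

```text
clock: 13.0
eef_pos: [452.2, 21.8, 5.2]
tcp_rot: [-0.69, 0.154, -0.155, 0.69]
wrist_force: [0.6, 1.3, -0.1]
gripper_width: 0.999
```

move_arm([
  {"dp": [-0.05,0,-0.4],"delta_rot": [0,0,0],"jaw": 0.8},
  {"dp": [0,0,0],"delta_rot": [0,0,0],"jaw": 0.7},
  {"dp": [0,0,0],"delta_rot": [0,0,0],"jaw": 0.5},
  {"dp": [0,0,0],"delta_rot": [0,0,0],"jaw": 0.5},
  {"dp": [0,0,0],"delta_rot": [0,0,0],"jaw": 0.5},
  {"dp": [0,0,0],"delta_rot": [0,0,0],"jaw": 0.5},
  {"dp": [0,0,0],"delta_rot": [0,0,0],"jaw": 0.5},
])

```text
clock: 13.58
eef_pos: [450.9, 21.9, 1.2]
tcp_rot: [-0.69, 0.154, -0.155, 0.69]
wrist_force: [-4.7, -0.1, 13.5]
gripper_width: 0.674
```

move_arm([
  {"dp": [0,0,0.5],"delta_rot": [0,0,0],"jaw": 0.5},
  {"dp": [0,0,3],"delta_rot": [0,0,0],"jaw": 0.5},
  {"dp": [0,0,4],"delta_rot": [0,0,0],"jaw": 0.5},
  {"dp": [0,0,4],"delta_rot": [0,0,0],"jaw": 0.5},
  {"dp": [3.5,-1.5,0.2],"delta_rot": [0,0,0],"jaw": 0.5},
  {"dp": [3.5,-1.5,0.2],"delta_rot": [0,0,0],"jaw": 0.5},
  {"dp": [3.5,-1.5,0.2],"delta_rot": [0,0,0],"jaw": 0.5},
  {"dp": [3.5,-1.5,0.2],"delta_rot": [0,0,0],"jaw": 0.5},
  {"dp": [3.5,-1.5,0.2],"delta_rot": [0,0,0],"jaw": 0.5},
  {"dp": [3.5,-1.5,0],"delta_rot": [0,0,0],"jaw": 0.5},
  {"dp": [0,0,0],"delta_rot": [0,0,0],"jaw": 0.5},
  {"dp": [0,0,0],"delta_rot": [0,0,0],"jaw": 0.5},
  {"dp": [0,0,0],"delta_rot": [0,0,0],"jaw": 0.5},
])

```text
clock: 14.67
eef_pos: [660.2, -68.0, 124.9]
tcp_rot: [-0.69, 0.155, -0.154, 0.69]
wrist_force: [-0.0, 0.2, 0.0]
gripper_width: 0.675
```

```bash
python3 w.py w10 straw_base_center:16 straw_dish_center:132 green_base_center:16 red_dish_center:31
```

```text
t 14.67 [660.2 -68.  124.9] [-0.69   0.155 -0.154  0.69 ] [-0.   0.2  0. ] 0.675
straw_base_center 0.92 px [285. 137.] ax [90. 91.] xyz [616.1 -45.7  16. ] ray [593.4, -37.1, 267.0] [0.0904, -0.0343, -1.0]
straw_base_center 0.63 px [281. 290.] ax [148. 149.] xyz [718.1 -96.4  16. ] ray [593.4, -37.1, 267.0] [0.4967, -0.2366, -1.0]
green_base_center 0.82 px [448.  37.] ax [ 85. 109.] xyz [603.5  72.2  16. ] ray [593.4, -37.1, 267.0] [0.0402, 0.4352, -1.0]
red_dish_center 0.61 px [157. 226.] ax [87. 92.] xyz [ 631.  -148.2   31. ] ray [593.4, -37.1, 267.0] [0.1592, -0.471, -1.0]
```

View pics/w10.png

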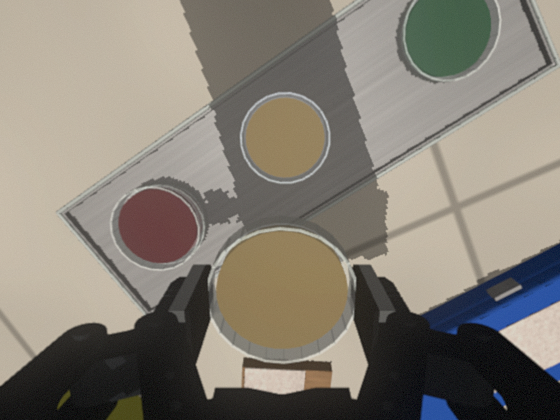

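Held straw is level, and the straw base is at (616.2,-45.8). Place it.

move_arm([
  {"dp": [-2.3,1.2,-2],"delta_rot": [0,0,0],"jaw": 0.5},
  {"dp": [-2.2,1.1,-2],"delta_rot": [0,0,0],"jaw": 0.5},
  {"dp": [0,0,-2],"delta_rot": [0,0,0],"jaw": 0.5},
  {"dp": [0,0,-2],"delta_rot": [0,0,0],"jaw": 0.5},
  {"dp": [0,0,-1],"delta_rot": [0,0,0],"jaw": 0.5},
  {"dp": [0,0,-0.5],"delta_rot": [0,0,0],"jaw": 0.5},
  {"dp": [0,0,0],"delta_rot": [0,0,0],"jaw": 0.5},
  {"dp": [0,0,0],"delta_rot": [0,0,0],"jaw": 0.5},
  {"dp": [0,0,0],"delta_rot": [0,0,0],"jaw": 0.5},
])

```text
clock: 15.67
eef_pos: [616.6, -45.4, 31.4]
tcp_rot: [-0.69, 0.154, -0.155, 0.69]
wrist_force: [-0.3, -0.0, -0.5]
gripper_width: 0.67
```

move_arm([
  {"dp": [0,0,-0.6],"delta_rot": [0,0,0],"jaw": 0.5},
  {"dp": [0,0,-0.3],"delta_rot": [0,0,0],"jaw": 0.5},
  {"dp": [0,0,-0.2],"delta_rot": [0,0,0],"jaw": 0.5},
  {"dp": [0,0,-0.05],"delta_rot": [0,0,0],"jaw": 0.5},
  {"dp": [0,0,0],"delta_rot": [0,0,0],"jaw": 0.5},
  {"dp": [0,0,0],"delta_rot": [0,0,0],"jaw": 0.5},
])

```text
clock: 16.17
eef_pos: [615.6, -45.2, 19.3]
tcp_rot: [-0.69, 0.155, -0.155, 0.69]
wrist_force: [-4.3, 0.5, 8.6]
gripper_width: 0.672
```

Light contact (8.6 N). Release and rise.

move_arm([
  {"dp": [0,0,0.05],"delta_rot": [0,0,0],"jaw": 0.75},
  {"dp": [0,0,0],"delta_rot": [0,0,0],"jaw": 0.85},
  {"dp": [0,0,0],"delta_rot": [0,0,0],"jaw": 1},
  {"dp": [0,0,0],"delta_rot": [0,0,0],"jaw": 1},
  {"dp": [0,0,0],"delta_rot": [0,0,0],"jaw": 1},
  {"dp": [0,0,1],"delta_rot": [0,0,0],"jaw": 1},
  {"dp": [0,0,3],"delta_rot": [0,0,0],"jaw": 1},
  {"dp": [0,0,4],"delta_rot": [0,0,0],"jaw": 1},
  {"dp": [0,0,4],"delta_rot": [0,0,0],"jaw": 1},
  {"dp": [0,0,0],"delta_rot": [0,0,0],"jaw": 1},
  {"dp": [0,0,0],"delta_rot": [0,0,0],"jaw": 1},
])

```text
clock: 17.08
eef_pos: [617.4, -45.4, 142.7]
tcp_rot: [-0.689, 0.153, -0.157, 0.691]
wrist_force: [0.4, -0.1, -0.7]
gripper_width: 1.004
```

```bash
python3 w.py w11 straw_dish_center:31 red_dish_center:31 green_base_center:16
```

```text
t 17.08 [617.4 -45.4 142.7] [-0.689  0.153 -0.157  0.691] [ 0.4 -0.1 -0.7] 1.004
straw_dish_center 0.76 px [280. 203.] ax [84. 84.] xyz [614.8 -45.8  31. ] ray [549.7, -14.5, 284.4] [0.257, -0.1238, -1.0]
red_dish_center 0.83 px [169. 273.] ax [70. 81.] xyz [ 628.3 -144.9   31. ] ray [549.7, -14.5, 284.4] [0.3102, -0.5147, -1.0]
green_base_center 0.46 px [169. 273.] ax [70. 82.] xyz [ 632.9 -152.3   16. ] ray [549.7, -14.5, 284.4] [0.3102, -0.5138, -1.0]
```

Straw is on at (614.8,-45.8). Now the green dish at about (459,140).

move_arm([
  {"dp": [-2.3,2.6,0.4],"delta_rot": [0,0,0],"jaw": 1},
  {"dp": [-2.3,2.6,0.4],"delta_rot": [0,0,0],"jaw": 1},
  {"dp": [-2.3,2.6,0.4],"delta_rot": [0,0,0],"jaw": 1},
  {"dp": [-2.3,2.6,0.4],"delta_rot": [0,0,0],"jaw": 1},
  {"dp": [-2.2,2.7,0.4],"delta_rot": [0,0,0],"jaw": 1},
  {"dp": [-2.2,2.7,0.4],"delta_rot": [0,0,0],"jaw": 1},
  {"dp": [-2.2,2.7,0],"delta_rot": [0,0,0],"jaw": 1},
  {"dp": [0,0,0],"delta_rot": [0,0,0],"jaw": 1},
  {"dp": [0,0,0],"delta_rot": [0,0,0],"jaw": 1},
  {"dp": [0,0,0],"delta_rot": [0,0,0],"jaw": 1},
])

```text
clock: 18.12
eef_pos: [457.6, 139.2, 162.6]
tcp_rot: [0.69, -0.155, 0.154, -0.69]
wrist_force: [0.0, 0.3, 0.0]
gripper_width: 0.999
```

```bash
python3 w.py w12 green_dish_center:12 amber_jar_center:35 green_base_center:16
```

```text
t 18.12 [457.6 139.2 162.6] [ 0.69  -0.155  0.154 -0.69 ] [0.  0.3 0. ] 0.999
green_dish_center 0.86 px [285. 195.] ax [73. 74.] xyz [459.3 140.9  12. ] ray [390.8, 170.3, 304.6] [0.234, -0.1006, -1.0]
green_dish_center 0.79 px [280.  34.] ax [79. 87.] xyz [349.  188.6  12. ] ray [390.8, 170.3, 304.6] [-0.1428, 0.0623, -1.0]
amber_jar_center 0.77 px [439. 125.] ax [ 75. 104.] xyz [454.2 264.2  35. ] ray [390.8, 170.3, 304.6] [0.2351, 0.3481, -1.0]
green_base_center 0.83 px [286. 355.] ax [64. 65.] xyz [596.  77.  16.] ray [390.8, 170.3, 304.6] [0.7107, -0.3235, -1.0]
```

View pics/w12.png

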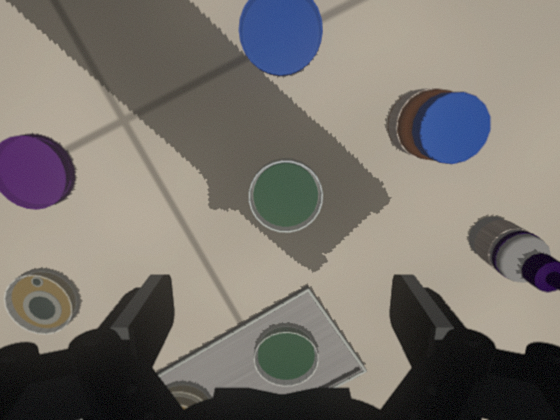

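The green dish is at (285,195), and the jar at (440,125) is well clear of the right finger. Descend.

move_arm([
  {"dp": [0.15,0.15,-4],"delta_rot": [0,0,0],"jaw": 1},
  {"dp": [0,0,-4],"delta_rot": [0,0,0],"jaw": 1},
  {"dp": [0,0,-3.5],"delta_rot": [0,0,0],"jaw": 1},
  {"dp": [0,0,-2.3],"delta_rot": [0,0,0],"jaw": 1},
  {"dp": [0,0,-1.3],"delta_rot": [0,0,0],"jaw": 1},
  {"dp": [0,0,-0.8],"delta_rot": [0,0,0],"jaw": 1},
  {"dp": [0,0,0],"delta_rot": [0,0,0],"jaw": 1},
  {"dp": [0,0,0],"delta_rot": [0,0,0],"jaw": 1},
  {"dp": [0,0,0],"delta_rot": [0,0,0],"jaw": 1},
])

```text
clock: 19.07
eef_pos: [460.1, 141.4, 5.2]
tcp_rot: [-0.69, 0.154, -0.155, 0.69]
wrist_force: [0.4, 0.1, -0.5]
gripper_width: 0.999
```

move_arm([
  {"dp": [-0.05,-0.05,-0.4],"delta_rot": [0,0,0],"jaw": 0.8},
  {"dp": [0,0,0],"delta_rot": [0,0,0],"jaw": 0.7},
  {"dp": [0,0,0],"delta_rot": [0,0,0],"jaw": 0.5},
  {"dp": [0,0,0],"delta_rot": [0,0,0],"jaw": 0.5},
  {"dp": [0,0,0],"delta_rot": [0,0,0],"jaw": 0.5},
  {"dp": [0,0,0],"delta_rot": [0,0,0],"jaw": 0.5},
  {"dp": [0,0,0],"delta_rot": [0,0,0],"jaw": 0.5},
])

```text
clock: 19.65
eef_pos: [458.9, 140.9, 1.1]
tcp_rot: [-0.69, 0.154, -0.155, 0.69]
wrist_force: [-3.9, -1.8, 10.5]
gripper_width: 0.673
```

move_arm([
  {"dp": [0,0,0.5],"delta_rot": [0,0,0],"jaw": 0.5},
  {"dp": [0,0,3],"delta_rot": [0,0,0],"jaw": 0.5},
  {"dp": [0,0,4],"delta_rot": [0,0,0],"jaw": 0.5},
  {"dp": [0,0,4],"delta_rot": [0,0,0],"jaw": 0.5},
  {"dp": [3.2,-1.5,0.2],"delta_rot": [0,0,0],"jaw": 0.5},
  {"dp": [3.2,-1.5,0.2],"delta_rot": [0,0,0],"jaw": 0.5},
  {"dp": [3.2,-1.5,0.2],"delta_rot": [0,0,0],"jaw": 0.5},
  {"dp": [3.2,-1.5,0.2],"delta_rot": [0,0,0],"jaw": 0.5},
  {"dp": [3,-1.5,0.2],"delta_rot": [0,0,0],"jaw": 0.5},
  {"dp": [3,-1.5,0],"delta_rot": [0,0,0],"jaw": 0.5},
  {"dp": [0,0,0],"delta_rot": [0,0,0],"jaw": 0.5},
  {"dp": [0,0,0],"delta_rot": [0,0,0],"jaw": 0.5},
  {"dp": [0,0,0],"delta_rot": [0,0,0],"jaw": 0.5},
])

```text
clock: 20.73
eef_pos: [646.2, 51.1, 125.0]
tcp_rot: [-0.69, 0.155, -0.154, 0.69]
wrist_force: [-0.3, 1.0, -0.2]
gripper_width: 0.669
```

```bash
python3 w.py w13 green_base_center:16 green_dish_center:132 straw_dish_center:31
```

```text
t 20.73 [646.2  51.1 125. ] [-0.69   0.155 -0.154  0.69 ] [-0.3  1.  -0.2] 0.669
green_base_center 0.86 px [286. 132.] ax [89. 91.] xyz [599.5  75.5  16. ] ray [579.4, 82.0, 267.1] [0.0801, -0.0259, -1.0]
green_dish_center 0.83 px [281. 291.] ax [147. 149.] xyz [647.  50. 132.] ray [579.4, 82.0, 267.1] [0.5002, -0.2373, -1.0]
straw_dish_center 0.6 px [136. 232.] ax [88. 93.] xyz [614.7 -43.7  31. ] ray [579.4, 82.0, 267.1] [0.1495, -0.5328, -1.0]
```

View pics/w13.png

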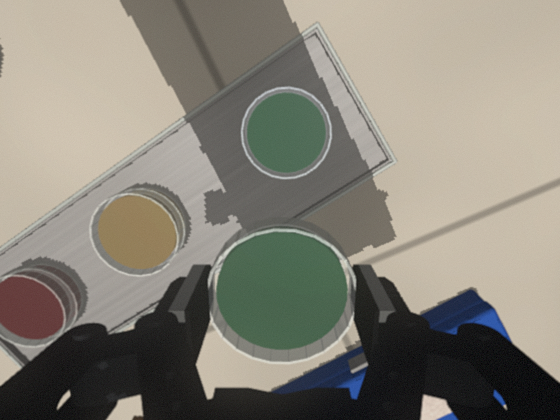

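Green is held level, with its base at (599.8,75.3). Place it.

move_arm([
  {"dp": [-2.4,1.3,-2],"delta_rot": [0,0,0],"jaw": 0.5},
  {"dp": [-2.3,1.2,-2],"delta_rot": [0,0,0],"jaw": 0.5},
  {"dp": [0,0,-2],"delta_rot": [0,0,0],"jaw": 0.5},
  {"dp": [0,0,-2],"delta_rot": [0,0,0],"jaw": 0.5},
  {"dp": [0,0,-1],"delta_rot": [0,0,0],"jaw": 0.5},
  {"dp": [0,0,-0.5],"delta_rot": [0,0,0],"jaw": 0.5},
  {"dp": [0,0,0],"delta_rot": [0,0,0],"jaw": 0.5},
  {"dp": [0,0,0],"delta_rot": [0,0,0],"jaw": 0.5},
  {"dp": [0,0,0],"delta_rot": [0,0,0],"jaw": 0.5},
])

```text
clock: 21.68
eef_pos: [600.5, 75.8, 31.4]
tcp_rot: [-0.69, 0.154, -0.155, 0.69]
wrist_force: [-0.0, 0.5, -0.6]
gripper_width: 0.673
```

move_arm([
  {"dp": [0,0,-0.6],"delta_rot": [0,0,0],"jaw": 0.5},
  {"dp": [0,0,-0.3],"delta_rot": [0,0,0],"jaw": 0.5},
  {"dp": [0,0,-0.2],"delta_rot": [0,0,0],"jaw": 0.5},
  {"dp": [0,0,-0.05],"delta_rot": [0,0,0],"jaw": 0.5},
  {"dp": [0,0,0],"delta_rot": [0,0,0],"jaw": 0.5},
  {"dp": [0,0,0],"delta_rot": [0,0,0],"jaw": 0.5},
])

```text
clock: 22.18
eef_pos: [599.6, 75.8, 19.3]
tcp_rot: [-0.69, 0.155, -0.155, 0.69]
wrist_force: [-4.9, -0.9, 9.2]
gripper_width: 0.667
```

move_arm([
  {"dp": [0,0,0.05],"delta_rot": [0,0,0],"jaw": 0.75},
  {"dp": [0,0,0],"delta_rot": [0,0,0],"jaw": 0.85},
  {"dp": [0,0,0],"delta_rot": [0,0,0],"jaw": 1},
  {"dp": [0,0,0],"delta_rot": [0,0,0],"jaw": 1},
  {"dp": [0,0,0],"delta_rot": [0,0,0],"jaw": 1},
  {"dp": [0,0,1],"delta_rot": [0,0,0],"jaw": 1},
  {"dp": [0,0,3],"delta_rot": [0,0,0],"jaw": 1},
  {"dp": [0,0,4],"delta_rot": [0,0,0],"jaw": 1},
  {"dp": [0,0,4],"delta_rot": [0,0,0],"jaw": 1},
  {"dp": [-2,-2,3],"delta_rot": [0,0,0],"jaw": 1},
  {"dp": [-2,-3,3],"delta_rot": [0,0,0],"jaw": 1},
  {"dp": [0,-3.5,0],"delta_rot": [0,0,0],"jaw": 1},
  {"dp": [0,-3.5,0],"delta_rot": [0,0,0],"jaw": 1},
  {"dp": [0,0,0],"delta_rot": [0,0,0],"jaw": 1},
  {"dp": [0,0,0],"delta_rot": [0,0,0],"jaw": 1},
  {"dp": [0,0,0],"delta_rot": [0,0,0],"jaw": 1},
])

```text
clock: 23.52
eef_pos: [561.9, -40.3, 196.2]
tcp_rot: [-0.69, 0.155, -0.155, 0.69]
wrist_force: [-0.1, 1.2, -0.1]
gripper_width: 1.003
```

```bash
python3 w.py w14 green_dish_center:31 straw_dish_center:31 red_dish_center:31 mould_dish_center:12
```

```text
t 23.52 [561.9 -40.3 196.2] [-0.69   0.155 -0.155  0.69 ] [-0.1  1.2 -0.1] 1.003
green_dish_center 0.74 px [423. 172.] ax [71. 76.] xyz [598.9  73.3  31. ] ray [495.0, -9.4, 338.2] [0.3383, 0.2694, -1.0]
straw_dish_center 0.74 px [302. 244.] ax [67. 67.] xyz [613.9 -45.8  31. ] ray [495.0, -9.4, 338.2] [0.3872, -0.1183, -1.0]
straw_dish_center 0.32 px [ 13. 275.] ax [38. 72.] xyz [ 528.9 -297.7   31. ] ray [495.0, -9.4, 338.2] [0.1105, -0.9385, -1.0]
red_dish_center 0.79 px [209. 301.] ax [64. 65.] xyz [ 629.4 -148.4   31. ] ray [495.0, -9.4, 338.2] [0.4376, -0.4524, -1.0]
mould_dish_center 0.56 px [164. 103.] ax [72. 77.] xyz [ 455.4 -100.9   12. ] ray [495.0, -9.4, 338.2] [-0.1212, -0.2803, -1.0]
```

View pics/w14.png

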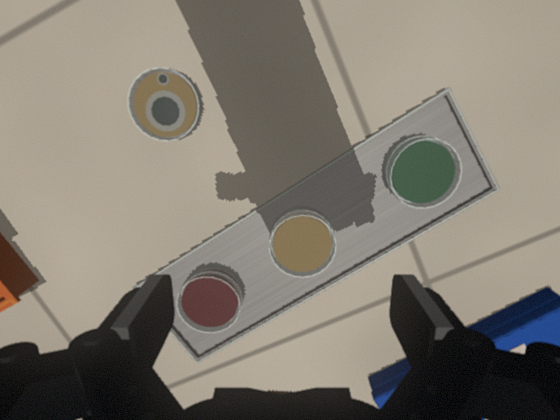

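All three clean dishes are stacked flat (209,301), (302,244) and (423,172). The mouldy one is untouched at (164,103), so I go to it now.

move_arm([
  {"dp": [-2.7,-1.5,-0.8],"delta_rot": [0,0,0],"jaw": 1},
  {"dp": [-2.7,-1.5,-0.8],"delta_rot": [0,0,0],"jaw": 1},
  {"dp": [-2.7,-1.5,-0.8],"delta_rot": [0,0,0],"jaw": 1},
  {"dp": [-2.6,-1.6,-0.8],"delta_rot": [0,0,0],"jaw": 1},
  {"dp": [0,0,0],"delta_rot": [0,0,0],"jaw": 1},
  {"dp": [0,0,0],"delta_rot": [0,0,0],"jaw": 1},
  {"dp": [0,0,0],"delta_rot": [0,0,0],"jaw": 1},
])

```text
clock: 24.35
eef_pos: [455.6, -101.2, 164.2]
tcp_rot: [-0.69, 0.154, -0.155, 0.69]
wrist_force: [0.6, 0.1, 0.1]
gripper_width: 0.998
```

```bash
python3 w.py w15 mould_dish_center:12 tub:20
```

```text
t 24.35 [ 455.6 -101.2  164.2] [-0.69   0.154 -0.155  0.69 ] [0.6 0.1 0.1] 0.998
mould_dish_center 0.84 px [282. 193.] ax [73. 74.] xyz [ 455.1 -101.3   12. ] ray [388.5, -70.3, 306.2] [0.2264, -0.1053, -1.0]
tub 0.92 px [ 39. 297.] ax [ 94. 128.] xyz [ 447.5 -332.    20. ] ray [388.5, -70.3, 306.2] [0.2062, -0.9143, -1.0]
tub 0.19 px [315. 374.] ax [38. 71.] xyz [ 623.7 -147.    20. ] ray [388.5, -70.3, 306.2] [0.8217, -0.2679, -1.0]
```

move_arm([
  {"dp": [0,0,-4],"delta_rot": [0,0,0],"jaw": 1},
  {"dp": [0,0,-4],"delta_rot": [0,0,0],"jaw": 1},
  {"dp": [0,0,-3.5],"delta_rot": [0,0,0],"jaw": 1},
  {"dp": [0,0,-2.5],"delta_rot": [0,0,0],"jaw": 1},
  {"dp": [0,0,-1.3],"delta_rot": [0,0,0],"jaw": 1},
  {"dp": [0,0,-0.8],"delta_rot": [0,0,0],"jaw": 1},
  {"dp": [0,0,0],"delta_rot": [0,0,0],"jaw": 1},
  {"dp": [0,0,0],"delta_rot": [0,0,0],"jaw": 1},
  {"dp": [0,0,0],"delta_rot": [0,0,0],"jaw": 1},
])

```text
clock: 25.25
eef_pos: [456.0, -101.9, 3.9]
tcp_rot: [-0.69, 0.154, -0.155, 0.69]
wrist_force: [1.0, -0.4, 0.1]
gripper_width: 1.0
```

move_arm([
  {"dp": [0,0,-0.25],"delta_rot": [0,0,0],"jaw": 0.8},
  {"dp": [0,0,0],"delta_rot": [0,0,0],"jaw": 0.7},
  {"dp": [0,0,0],"delta_rot": [0,0,0],"jaw": 0.5},
  {"dp": [0,0,0],"delta_rot": [0,0,0],"jaw": 0.5},
  {"dp": [0,0,0],"delta_rot": [0,0,0],"jaw": 0.5},
  {"dp": [0,0,0],"delta_rot": [0,0,0],"jaw": 0.5},
  {"dp": [0,0,0],"delta_rot": [0,0,0],"jaw": 0.5},
])

```text
clock: 25.83
eef_pos: [455.4, -101.8, 1.5]
tcp_rot: [-0.69, 0.154, -0.155, 0.69]
wrist_force: [-5.0, 1.1, 13.5]
gripper_width: 0.675
```

move_arm([
  {"dp": [0,0,0.5],"delta_rot": [0,0,0],"jaw": 0.5},
  {"dp": [0,0,3],"delta_rot": [0,0,0],"jaw": 0.5},
  {"dp": [0,0,4],"delta_rot": [0,0,0],"jaw": 0.5},
  {"dp": [0,0,4],"delta_rot": [0,0,0],"jaw": 0.5},
  {"dp": [0.3,-3.6,1],"delta_rot": [0,0,0],"jaw": 0.5},
  {"dp": [0.3,-3.6,1],"delta_rot": [0,0,0],"jaw": 0.5},
  {"dp": [0.3,-3.6,1],"delta_rot": [0,0,0],"jaw": 0.5},
  {"dp": [0.3,-3.6,1],"delta_rot": [0,0,0],"jaw": 0.5},
  {"dp": [0.2,-3.6,1],"delta_rot": [0,0,0],"jaw": 0.5},
  {"dp": [0.2,-3.6,1],"delta_rot": [0,0,0],"jaw": 0.5},
  {"dp": [0.2,-3.6,1],"delta_rot": [0,0,0],"jaw": 0.5},
  {"dp": [0.2,-3.6,1],"delta_rot": [0,0,0],"jaw": 0.5},
  {"dp": [0,0,0],"delta_rot": [0,0,0],"jaw": 0.5},
  {"dp": [0,0,0],"delta_rot": [0,0,0],"jaw": 0.5},
  {"dp": [0,0,0],"delta_rot": [0,0,0],"jaw": 0.5},
])

```text
clock: 27.08
eef_pos: [474.9, -389.3, 195.1]
tcp_rot: [-0.69, 0.155, -0.154, 0.69]
wrist_force: [0.3, 0.4, -0.6]
gripper_width: 0.67
```

```bash
python3 w.py w16 tub:40 mould_dish_center:205; python3 - <<'E'
from h import *
s=state();camera("wrist")
print([(r["score"],np.round(atz("wrist",r["pixel"],0,s),1)) for r in place_of("wrist","tub")])
E
```

```text
t 27.08 [ 474.9 -389.3  195.1] [-0.69   0.155 -0.154  0.69 ] [ 0.3  0.4 -0.6] 0.67
tub 0.93 px [282. 165.] ax [202. 253.] xyz [ 454.2 -380.1   40. ] ray [408.0, -358.4, 337.2] [0.1556, -0.073, -1.0]
mould_dish_center 0.6 px [282. 289.] ax [147. 148.] xyz [ 473.1 -389.2  205. ] ray [408.0, -358.4, 337.2] [0.493, -0.2332, -1.0]
[(0.76, array([ 475.1, -391.9,    0. ]))]
```

View pics/w16.png

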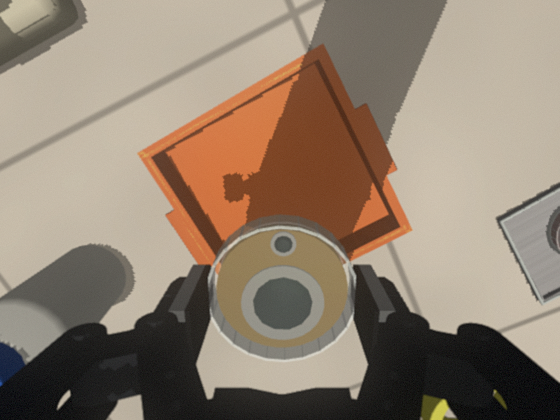

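```bash
python3 - <<'E'
from h import *
a,b,c=[atz("wrist",p,40) for p in ((140,153),(322,45),(410,229))]
print(a,b,c,(a+c)/2,np.linalg.norm(a-b),np.linalg.norm(c-b))
E
```

```text
[ 397.28404532 -477.97021446   40.        ] [ 386.26771502 -314.27063525   40.        ] [ 550.70516599 -303.86371958   40.        ] [ 473.99460566 -390.91696702   40.        ] 164.06983807955552 164.76643826179972
```

Tub centre is (474,-391), so the dish is within 2 mm of it. Lower.

move_arm([
  {"dp": [-0.1,-0.1,-3.5],"delta_rot": [0,0,0],"jaw": 0.5},
  {"dp": [0,0,-3.5],"delta_rot": [0,0,0],"jaw": 0.5},
  {"dp": [0,0,-3],"delta_rot": [0,0,0],"jaw": 0.5},
  {"dp": [0,0,-3],"delta_rot": [0,0,0],"jaw": 0.5},
  {"dp": [0,0,-2.5],"delta_rot": [0,0,0],"jaw": 0.5},
  {"dp": [0,0,-1.5],"delta_rot": [0,0,0],"jaw": 0.5},
  {"dp": [0,0,-0.7],"delta_rot": [0,0,0],"jaw": 0.5},
  {"dp": [0,0,0],"delta_rot": [0,0,0],"jaw": 0.5},
  {"dp": [0,0,0],"delta_rot": [0,0,0],"jaw": 0.5},
  {"dp": [0,0,0],"delta_rot": [0,0,0],"jaw": 0.5},
])

```text
clock: 28.17
eef_pos: [474.7, -391.3, 19.8]
tcp_rot: [0.69, -0.154, 0.155, -0.69]
wrist_force: [-1.0, -0.4, -0.2]
gripper_width: 0.666
```

move_arm([
  {"dp": [0,0,-0.7],"delta_rot": [0,0,0],"jaw": 0.5},
  {"dp": [0,0,-0.4],"delta_rot": [0,0,0],"jaw": 0.5},
  {"dp": [0,0,-0.2],"delta_rot": [0,0,0],"jaw": 0.5},
  {"dp": [0,0,-0.05],"delta_rot": [0,0,0],"jaw": 0.5},
  {"dp": [0,0,0],"delta_rot": [0,0,0],"jaw": 0.5},
  {"dp": [0,0,0],"delta_rot": [0,0,0],"jaw": 0.5},
])

```text
clock: 28.67
eef_pos: [474.0, -390.7, 5.6]
tcp_rot: [-0.69, 0.154, -0.155, 0.69]
wrist_force: [-3.7, 5.6, 11.4]
gripper_width: 0.673
```

Contact with the floor. Release, rise, and check.

move_arm([
  {"dp": [0,0,0.05],"delta_rot": [0,0,0],"jaw": 0.75},
  {"dp": [0,0,0],"delta_rot": [0,0,0],"jaw": 0.85},
  {"dp": [0,0,0],"delta_rot": [0,0,0],"jaw": 1},
  {"dp": [0,0,0],"delta_rot": [0,0,0],"jaw": 1},
  {"dp": [0,0,0],"delta_rot": [0,0,0],"jaw": 1},
  {"dp": [0,0,1],"delta_rot": [0,0,0],"jaw": 1},
  {"dp": [0,0,3],"delta_rot": [0,0,0],"jaw": 1},
  {"dp": [0,0,4],"delta_rot": [0,0,0],"jaw": 1},
  {"dp": [0,0,4],"delta_rot": [0,0,0],"jaw": 1},
  {"dp": [0,0,4],"delta_rot": [0,0,0],"jaw": 1},
  {"dp": [0,0,2],"delta_rot": [0,0,0],"jaw": 1},
  {"dp": [0,0,0],"delta_rot": [0,0,0],"jaw": 1},
  {"dp": [0,0,0],"delta_rot": [0,0,0],"jaw": 1},
])

```text
clock: 29.75
eef_pos: [474.3, -391.3, 187.1]
tcp_rot: [0.69, -0.154, 0.156, -0.69]
wrist_force: [0.4, 0.0, -1.2]
gripper_width: 1.002
```

```bash
python3 w.py w17 mould_dish_center:16; python3 seg.py | grep -v "^ "; python3 - <<'E'
from h import *
a=cv2.imread("pics/w17.png");b=camera("scene")
o=np.hstack([cv2.resize(a,(400,300)),cv2.resize(b[120:320,110:470],(400,300))]);o=np.vstack([o,np.hstack([cv2.resize(camera("top")[120:300,90:470],(800,300))])]);cv2.imwrite("pics/end.png",o)
E
```

```text
t 29.75 [ 474.3 -391.3  187.1] [ 0.69  -0.154  0.156 -0.69 ] [ 0.4  0.  -1.2] 1.002
mould_dish_center 0.56 px [282. 186.] ax [69. 70.] xyz [ 473.2 -391.3   16. ] ray [407.0, -360.2, 328.9] [0.2115, -0.0995, -1.0]
axes x,y,z cols
red_dish_center [] 
straw_dish_center [] 
green_dish_center [] 
mould_dish_center [] 
red_base_center [('scene', [657.6, -146.0], 51, 0.57)] 
straw_base_center [('scene', [639.8, -51.3], 57, 0.56)] 
green_base_center [('scene', [625.7, 69.9], 33, 0.42)] 
tub [('top', [476.1, -373.2], 2478, 0.78), ('scene', [471.3, -396.8], 3229, 0.7)] [ 475.7 -384.1   23.3]
stain_bottle_center [('top', [571.1, 281.5], 157, 0.46), ('scene', [575.9, 282.6], 266, 0.73)] [572.3 283.9  38.6]
amber_jar_center [('top', [455.7, 260.6], 315, 0.53), ('scene', [450.6, 261.5], 368, 0.62)] [455.2 259.2  42. ]
```

View pics/end.png

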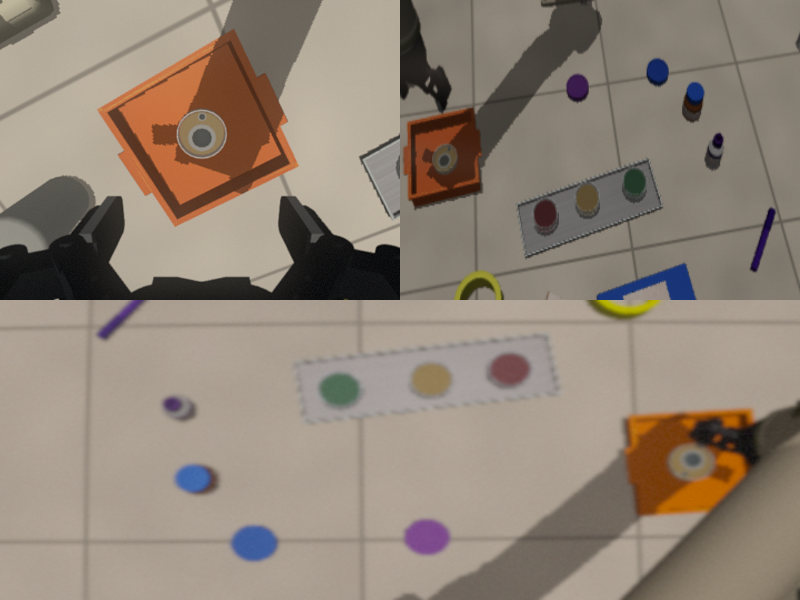

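The mouldy dish is flat in the tub, all three stacks stand on the tray, and the bottle and jar have not moved. Handing in.

```bash
python3 -c "
from workcell import *
print(sign_off())"
```

```text
the job is handed in; nothing more can be done
None
```

I stacked the red, straw and green loose dishes on the tray dishes of their own colour. Then, last of all, I laid the mouldy dish in the orange tub. I handed the job in at about 30 s on the robot clock, well under the 93 s limit; no verdict was reported.

**Stacks:** The wrist camera showed all three dishes flat on their own colour. I measured the plan offset from each tray dish as roughly 2–5 mm for red, 1–3 mm for straw and 1–2 mm for green. The limit is 12 mm. I did not measure the final stack heights separately; the evidence is the light contact when each dish was set down.

**Mouldy dish:** It lies about 1 mm from the tub's centre, and it had not moved before the three stacks were done.

**Bottle and jar:** Both are within about 2 mm of where they started. The gripper is open and clear of everything, 187 mm up.

**Failed or disagreeing checks:**
- The first move call was refused because each row needed all its fields; nothing moved.
- In the final check from the fixed cameras, the networks were only asked to look for the loose dishes near their old places, so they gave no position for them. They saw only slivers of the covered tray dishes, which put those about 20–25 mm off in a way I don't trust. I relied on the wrist measurements and the last picture instead.

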